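# Square a specimen plate in the corner of its jig

### The arm

A 7-joint arm with a two-finger parallel gripper is mounted at the origin on the work surface. World frame = base frame: x ahead of the robot, y to its left, z up, the work surface at z = 0. Lengths are in m, angles in rad, forces in N, time in s.
With the tool pointing down it reaches from about 0.425 to 0.875 m from the base axis. Payload 4.7 kg.
Tool frame: the origin (TCP) lies midway between the tips of the shut fingers; the grasp point (between the pads) lies 19 mm behind it; z points along the fingers, y is the direction in which the jaws open and shut (so a half turn about z gives the same grasp; the last joint's range is limited). The gripper opens to 85 mm and grips with 20 to 120 N. Pads are 22 mm wide; open, the fingers measure 114 mm over their backs; the gripper's body (76 mm by 85 mm) begins 54 mm behind the grasp point. The pads swing forward as they close: fully open they stand 13 mm farther back than shut.
Start: joints at [-1.298, 0.321, -0.07, 1.45, 0.023, 1.371, -0.057], TCP at [0.166, 0.628, 0.231] pointing down, gripper open.
Joint ranges: [-2.86, 2.86], [-0.3, 2.09], [-1.38, 1.24], [0.06, 2.45], [-1.56, 4.7], [0.09, 2.05], [-2.69, 2.69]. Speed limits (rad/s): [2.57, 2.57, 3.14, 3.14, 3.14, 3.14, 3.14].

### API

Orientations are given as a unit quaternion [w, x, y, z].
In Python, from station import ctrl, read_camera, order gives the robot as it stands.
- The arm moves only by the tool play_rows, never from a script. Its argument "deltas" is a list of rows, each a list of 5 numbers: the shift along the tool's x, y, z in units of 500 mm (1.0 is 500 mm), then the turn about the tool's z in units of pi rad (1.0 is pi rad), then the finger opening in mm, from 0 to 85.4. A call has 1 to 10 rows; each row is the pose to reach, as a shift and turn from the pose commanded when the call began, along the tool's axes at that moment, turning the shorter way round; what a row does not reach only later rows make up. A row lasts 1/8 s, in which the tool goes at most 62.5 mm and 10.7 degrees, less where a joint would pass 70% of its speed; a pose out of reach is approached as far as the arm can. A call with a number of a shift or a turn outside -1 to 1 is refused whole. A call with a gripper value outside its range is refused whole. The fingers move at their own pace and stop on an object; the grip force is fixed at half the most. Time passes only in rows, so rows that repeat a pose let the fingers close. It gives the time, the measured TCP pose, the force and the opening at its end, in the units of the state.
- ctrl.get_state(): the state, without advancing time (a new reading comes with each control period).
- read_camera(name): name is "side" or "top" or "wrist"; returns a dict with "img" (480x640x3 uint8, red, green, blue), "range_z" (480x640 float32, m along the optical axis (not along the pixel's ray), 0 where there is no reading), "fov_y" (degrees; the focal length in pixels is half the picture's height over the tangent of half this angle, whatever the lens; pixels are square), "cx", "cy" (the principal point, pixels), "cam_to_world" (4x4, takes a point from camera to world coordinates). Camera axes: x right, y up, looking along -z (the intrinsics and any distortion apply to the point x, -y, -z); pixel columns grow to the right and rows downward; lengths in m; the calibration is good to about 2 mm. A picture is of the moment at which its call begins.
- order.job_done(): hands the job in, once; it reports no verdict.
The state is a dict: "time": time; "joints": joint angles; "dq": joint speeds; "joint_torque": joint torques, N m; "position": TCP position; "orientation": TCP orientation; "wrist_force": force on the tool from outside, world axes, zero at the start; "moment": the same for the moment, N m; "gripper_width": finger opening in m.
Only numpy, scipy, OpenCV 4.12 (cv2) and the standard library are available. Lean on these libraries where they do the work, as an engineer would, in place of code of your own. Each camera call takes 0.05 s, during which the arm holds its last target.

### The job

Take the nudging tool from the rubber mat and, with its foot, nudge the specimen plate across the jig until it lies flat and square in the corner, touching both steel fences; the plate must stay clean, so no part of the gripper or arm may touch it. Then stand the nudging tool upright back on its mat and let go. Do not knock over or shift the other things lying about.

Things in the scene. Friction and masses are not known exactly. Their poses are not given: they have to be found in the camera images.
- jig: Squaring jig, fixed to the table: black base 200 x 200 x 10 mm (its top is 10 mm above the table) with two steel fences 15 mm wide standing 12 mm above the base, one along the whole +x (far) edge, one along the +y (left) edge. Origin: centre of the underside; x and y run along the base's edges. Its position and heading differ each time.
- jig_corner (a point): The inside corner where the two fences meet, on the top of the base, with the jig's axes: at +85, +85, +10 mm in the jig's frame. The fences' inner faces are the planes x = 0 and y = 0 of this frame; the free area of the base lies at negative x and y.
- plate: Specimen plate: loose flat aluminium rectangle 50 mm (its x) x 70 mm (its y) x 8 mm, 60 to 110 g, four thin dark chips on top. Starts flat on the jig's base away from the fences, turned up to 0.3 rad, +x side towards the far fence, +y towards the left one. Origin: centre of the underside. Friction at a fence may leave it a little turned; a push nearer one end of an edge turns it.
- nudger: Nudging tool, standing upright on the mat: a round white plastic foot 36 mm in diameter and 14 mm high, with a square aluminium handle 16 x 16 mm rising from its middle to 101 mm above the underside. About 0.12 kg. Origin: centre of the foot's underside; z up along the handle; x and y square to the handle's faces.
- mat: Tool mat, fixed: black rubber 90 mm (x) x 180 mm (y) x 3 mm. Origin: centre of the underside. The nudging tool and the stub press stand on it 100 mm apart, one near each y end; which is where differs.
- press: Stub press, bystander on the mat: a round steel piece 68 mm high with a 38 mm foot and a 30 mm round knob on a thin neck. Origin: centre of the underside.
- stub: Specimen stub, bystander: aluminium disc 28 mm in diameter, 8 mm high, lying on the jig's base near the corner opposite the fences. Origin: centre of the underside.
- tweezers: Steel tweezers, bystander, 125 mm long, lying on the table beyond the jig. Origin: middle, underside.
- jar: Closed jar, bystander, 44 mm in diameter, 50 mm high, on the table beyond the mat. Origin: centre of the underside.
- stubbox: Open grey box with compartments, bystander, 90 x 70 x 25 mm, on the table beyond the jig. Origin: centre of the underside.
- driver: Screwdriver, bystander, 170 mm long, lying on the table right of the mat. Origin: near its middle, underside.
- mouse: Computer mouse, bystander, about 105 x 60 x 33 mm, on a round grey pad at the right. Origin: centre of the underside.

How it is judged:
By the outcome, as a careful person would: the job done as asked, in the order asked, and still so for the second after the job is handed in, with the robot touching nothing.
It also fails if it takes over 67 s, if anything falls off the work surface, if the arm or the gripper's body presses on something with over 40 N, if the wrist force passes 120 N, or if a joint passes its speed limit or range.

## Working session

There is one attempt and no reset: what is moved stays moved. The work goes in short steps, Python scripts to look and compute and a tool call to move; the robot and the scene stay as the last step left them, time stands still between calls to the robot, and variables do not carry over. Pictures are saved under pics/ and viewed, and the job is handed in when it is done.

Besides the shell and the picture viewer there is one more tool, called after "Request:" by a JSON object that holds its "fn" and its "kwargs". play_rows: Moves the arm, as the interface text tells. Its arguments: {"type":"object","properties":{"deltas":{"type":"array","items":{"type":"array","items":{"type":"number"}}}},"required":["deltas"]}

```bash
ls; mkdir -p pics
cat > h.py <<'E'
import numpy as np, cv2
from station import ctrl, read_camera, order
def grab(n,fn=None):
    c=read_camera(n)
    if fn: cv2.imwrite('pics/'+fn,cv2.cvtColor(c['img'],cv2.COLOR_RGB2BGR))
    return c
E
python3 - <<'E'
from h import *
np.set_printoptions(precision=4,suppress=True)
for n in ['top','side','wrist']:
    c=grab(n,n+'0.png'); print(n,{k:v for k,v in c.items() if k not in('img','range_z')}, c.keys())
print(ctrl.get_state())
E
```

```text
pics
top {'fov_y': 51.25155638277049, 'cx': 323.4520728638791, 'cy': 241.7544936802064, 'cam_to_world': array([[ 0.0052,  0.9984, -0.0565,  0.5132],
       [-1.    ,  0.0055,  0.0058, -0.1014],
       [ 0.0061,  0.0564,  0.9984,  1.0429],
       [ 0.    ,  0.    ,  0.    ,  1.    ]])} dict_keys(['img', 'range_z', 'fov_y', 'cx', 'cy', 'cam_to_world'])
side {'fov_y': 49.242041846131436, 'cx': 311.3730607127982, 'cy': 237.3976746792347, 'cam_to_world': array([[ 0.5432,  0.4419, -0.7139, -0.2459],
       [-0.8392,  0.3118, -0.4456, -0.6213],
       [ 0.0257,  0.8411,  0.5402,  0.6806],
       [ 0.    ,  0.    ,  0.    ,  1.    ]])} dict_keys(['img', 'range_z', 'fov_y', 'cx', 'cy', 'cam_to_world'])
wrist {'fov_y': 61.047836783217214, 'cx': 324.37390506783044, 'cy': 241.55115817601134, 'cam_to_world': array([[ 0.2571, -0.9254, -0.2785,  0.095 ],
       [ 0.9664,  0.2453,  0.0769,  0.6477],
       [-0.0028, -0.2889,  0.9573,  0.3722],
       [ 0.    ,  0.    ,  0.    ,  1.    ]])} dict_keys(['img', 'range_z', 'fov_y', 'cx', 'cy', 'cam_to_world'])
{'time': 0.15, 'joints': array([-1.2979,  0.3217, -0.0701,  1.4514,  0.0226,  1.3708, -0.0569]), 'dq': array([-0.0003, -0.0007, -0.0019, -0.0044, -0.001 , -0.0006, -0.0008]), 'joint_torque': array([  0.0004, -49.4094,  -0.3826, -31.4685,   0.0131,   0.0082,
         0.    ]), 'position': array([0.1663, 0.6279, 0.2305]), 'orientation': array([-0.0001,  0.129 ,  0.9916, -0.0007]), 'wrist_force': array([0.4249, 0.8124, 0.5047]), 'moment': array([-0.0638,  0.019 ,  0.0109]), 'gripper_width': 0.08515202493788859}
```

View pics/top0.png

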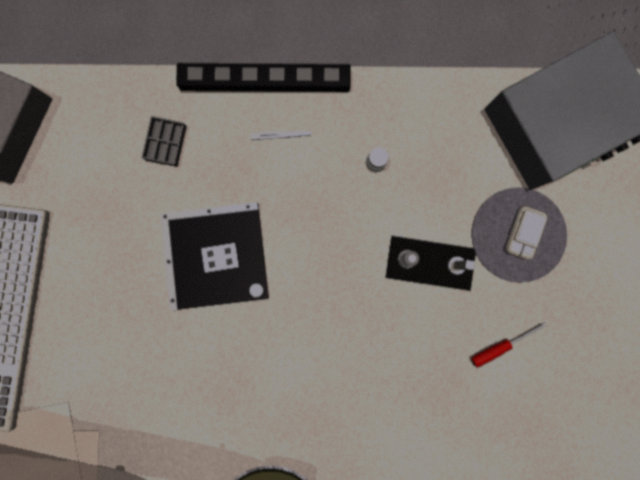

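View pics/side0.png

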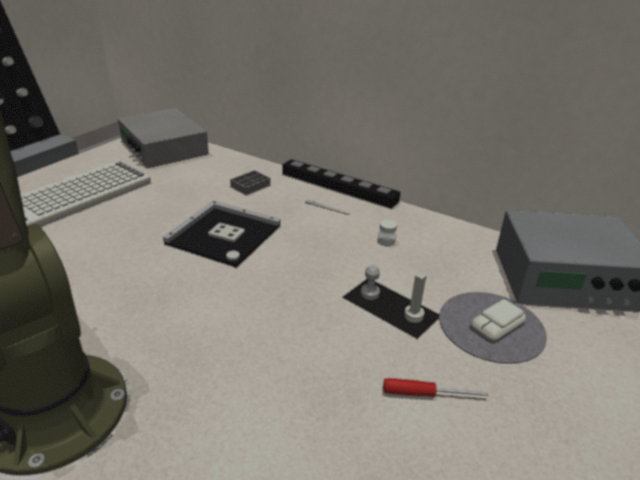

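```bash
cat >> h.py <<'E'
np.set_printoptions(precision=4,suppress=True)
def ray(c,uv):
    uv=np.atleast_2d(np.asarray(uv,float)); f=240/np.tan(np.radians(c['fov_y']/2))
    d=np.stack([(uv[:,0]-c['cx'])/f,-(uv[:,1]-c['cy'])/f,-np.ones(len(uv))],1)
    T=c['cam_to_world']; return T[:3,3],d@T[:3,:3].T
def plane(c,uv,z):
    o,d=ray(c,uv); return o+d*((z-o[2])/d[:,2])[:,None]
def proj(c,p):
    T=c['cam_to_world']; q=(np.atleast_2d(p)-T[:3,3])@T[:3,:3]; f=240/np.tan(np.radians(c['fov_y']/2))
    return np.stack([c['cx']+f*q[:,0]/-q[:,2], c['cy']-f*q[:,1]/-q[:,2]],1)
def tri(c1,u1,c2,u2):
    o1,d1=ray(c1,u1);o2,d2=ray(c2,u2);d1=d1[0];d2=d2[0]
    s=np.linalg.lstsq(np.stack([d1,-d2],1),o2-o1,rcond=None)[0]
    a=o1+s[0]*d1;b=o2+s[1]*d2; return (a+b)/2,np.linalg.norm(a-b)
E
python3 - <<'E'
from h import *
c=grab('top'); s=grab('side')
g=cv2.cvtColor(c['img'],cv2.COLOR_RGB2GRAY)
print('table z',[plane(c,[(u,v)],0)[0,:2] for u,v in [(217,256),(431,262)]])
# range check
for u,v in [(300,350),(100,400),(550,320),(350,200)]:
    o,d=ray(c,[(u,v)]); print((o+d*c['range_z'][v,u])[0])
m=(g<45).astype(np.uint8)
for ct in cv2.findContours(m,cv2.RETR_EXTERNAL,cv2.CHAIN_APPROX_NONE)[0]:
    if 1500<cv2.contourArea(ct)<15000:
        r=cv2.minAreaRect(ct); b=cv2.boxPoints(r); print(r); P=plane(c,b,0.006); print(P, np.linalg.norm(np.diff(P,axis=0),axis=1))
for n,x in (('t',c),('s',s)):
  for nm,(a,b_,cc,d) in (('jig',(150,190,290,320) if n=='t' else (150,190,290,270)),('mat',(375,225,485,300) if n=='t' else (335,255,445,340))):
    im=x['img'][b_:d,a:cc]; k=5
    cv2.imwrite(f'pics/{n}{nm}.png',cv2.cvtColor(cv2.resize(im,None,fx=k,fy=k,interpolation=cv2.INTER_CUBIC),cv2.COLOR_RGB2BGR))
E
```

```text
table z [array([0.5412, 0.114 ]), array([ 0.5311, -0.332 ])]
[ 0.3484 -0.0603  0.0004]
[0.2457 0.3474 0.0012]
[ 0.4122 -0.5781  0.0007]
[ 0.6603 -0.1627 -0.0005]
((430.559326171875, 262.8788146972656), (85.2431640625, 41.17896270751953), 8.56914234161377)
[[ 0.4997 -0.2359  0.006 ]
 [ 0.5842 -0.2488  0.006 ]
 [ 0.5588 -0.424   0.006 ]
 [ 0.4744 -0.4103  0.006 ]] [0.0855 0.1771 0.0855]
((217.86585998535156, 259.2926940917969), (88.45565795898438, 90.22256469726562), 83.6598129272461)
[[0.6146 0.2154 0.006 ]
 [0.6365 0.0295 0.006 ]
 [0.4545 0.0071 0.006 ]
 [0.4332 0.1912 0.006 ]] [0.1871 0.1834 0.1853]
((516.5475463867188, 142.01339721679688), (100.72209930419922, 24.185867309570312), 60.75117111206055)
[[ 0.8652 -0.4396  0.006 ]
 [ 0.891  -0.4846  0.006 ]
 [ 0.704  -0.5852  0.006 ]
 [ 0.6788 -0.5404  0.006 ]] [0.0519 0.2123 0.0514]
((21.099151611328125, 135.664306640625), (23.418838500976562, 98.1994400024414), 25.201122283935547)
[[0.707  0.5887 0.006 ]
 [0.8963 0.5091 0.006 ]
 [0.8752 0.4639 0.006 ]
 [0.6863 0.5439 0.006 ]] [0.2053 0.0499 0.2051]
((262.994140625, 77.2614974975586), (172.1872100830078, 27.829944610595703), 0.4407280385494232)
[[ 0.8894  0.2034  0.006 ]
 [ 0.9494  0.2042  0.006 ]
 [ 0.9493 -0.16    0.006 ]
 [ 0.8893 -0.1597  0.006 ]] [0.06   0.3642 0.0601]
```

View pics/wrist0.png

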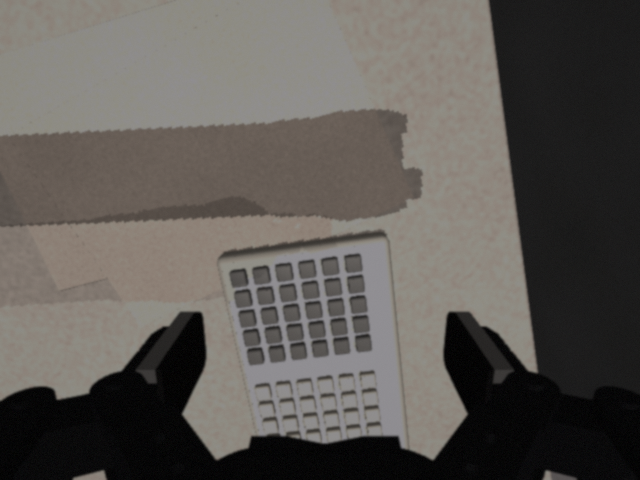

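View crops.

View pics/tjig.png

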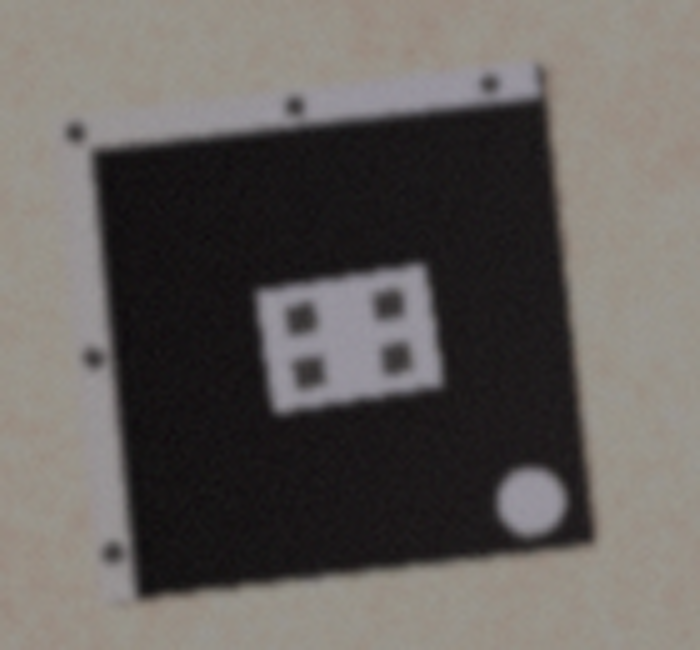

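View pics/tmat.png

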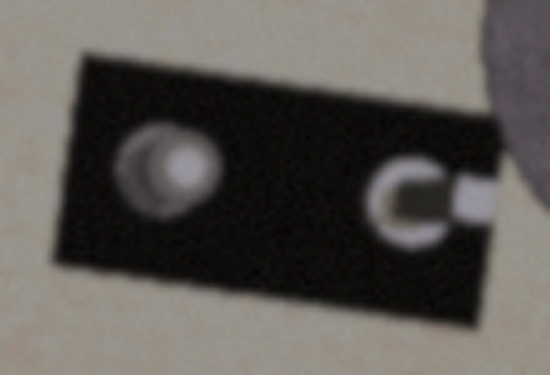

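View pics/smat.png

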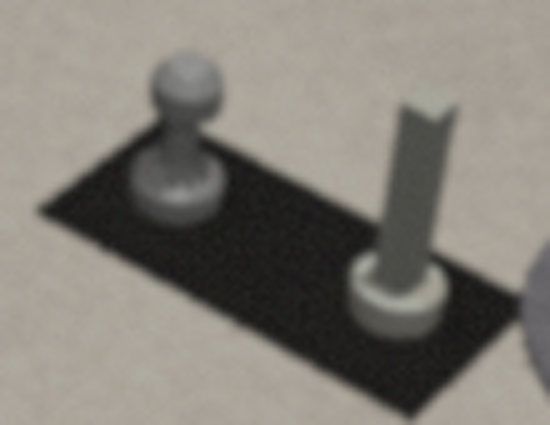

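```bash
cat >> h.py <<'E'
def totool(dw):
    from scipy.spatial.transform import Rotation as R
    q=ctrl.get_state()['orientation']; r=R.from_quat([q[1],q[2],q[3],q[0]])
    return r.inv().apply(dw)
E
python3 - <<'E'
from h import *
c=grab('top'); s=grab('side')
T=lambda u,v:(375+(u-2)/5,225+(v-2)/5)
S=lambda u,v:(335+(u-2)/5,255+(v-2)/5)
print('foot top',plane(c,[T(410,203)],.017),'side',plane(s,[S(398,287)],.017))
print('handle top',plane(c,[T(475,198)],.104),'side',plane(s,[S(430,105)],.104),tri(c,T(475,198),s,S(430,105)))
print('press foot',plane(c,[T(166,170)],.01),plane(s,[S(180,180)],.012),'knob',tri(c,T(183,167),s,S(187,90)))
J=lambda u,v:(150+(u-2)/5,190+(v-2)/5)
# fence outer corners top z .022, base corners z .01 
print('inner corner edge top',plane(c,[J(96,152)],.01))
for nm,p,z in [('base right-near',(593,542),.01),('base left-near inner',(139,597),.01),('far right inner',(542,100),.01)]:
    print(nm,plane(c,[J(*p)],z)[0])
print('plate',plane(c,[J(*p) for p in [(258,290),(427,265),(442,386),(273,412)]],.018))
print('stub',plane(c,[J(531,502)],.018))
E
```

```text
foot top [[ 0.5245 -0.3808  0.017 ]] side [[ 0.5218 -0.3818  0.017 ]]
handle top [[ 0.5256 -0.3816  0.104 ]] side [[ 0.523  -0.3816  0.104 ]] (array([ 0.5253, -0.3814,  0.1026]), np.float64(0.0011325558576226358))
press foot [[ 0.5377 -0.2818  0.01  ]] [[ 0.5384 -0.2788  0.012 ]] knob (array([ 0.5372, -0.2791,  0.0588]), np.float64(0.002042716886031154))
inner corner edge top [[0.6149 0.2128 0.01  ]]
base right-near [0.4553 0.0055 0.01  ]
base left-near inner [0.432  0.1911 0.01  ]
far right inner [0.6376 0.0287 0.01  ]
plate [[0.5578 0.1429 0.018 ]
 [0.5684 0.0739 0.018 ]
 [0.5189 0.067  0.018 ]
 [0.5079 0.1358 0.018 ]]
stub [[0.4718 0.0301 0.018 ]]
```

Request:
{"fn": "play_rows", "kwargs": {"deltas": [[-0.904,-0.647,0,0,85],[-0.904,-0.647,0,0,85],[-0.904,-0.647,0,0,85],[-0.904,-0.647,0,0,85],[-0.904,-0.647,0,0,85],[-0.904,-0.647,0,0,85],[-0.904,-0.647,0,0,85],[-0.904,-0.647,0,0,85],[-0.904,-0.647,0,0,85],[-0.904,-0.647,0,0,85]]}}

```text
time: 1.6
position: [0.5235, 0.1942, 0.2316]
orientation: [0.001, 0.134, 0.991, -0.001]
wrist_force: [0.4, -1.5, 0.1]
gripper_width: 0.0851
```

Run:
```python
from h import *
c=grab('wrist','w1.png'); print(c['cam_to_world']); s=ctrl.get_state(); print(s['position'],s['orientation'],s['joints'])
print(totool(np.array([.5245,-.3813,.231])-s['position'])/.5)
```

```text
[[ 0.2665 -0.9223 -0.2798  0.4521]
 [ 0.9638  0.2542  0.0799  0.2148]
 [-0.0026 -0.291   0.9567  0.3734]
 [ 0.      0.      0.      1.    ]]
[0.5217 0.1976 0.2314] [ 0.0002  0.1315  0.9913 -0.0001] [-0.7098  0.1233  0.3279  1.696  -0.0405  1.3288  0.9324]
[-0.3075 -1.1163  0.001 ]
```

View pics/w1.png

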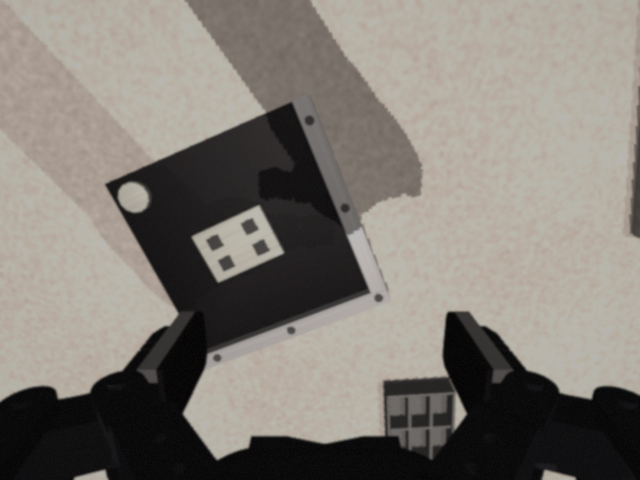

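Run:
```python
from h import *
c=grab('wrist'); 
b=plane(c,[(207,354)],.01);print(plane(c,[(369,291),(294,102),(106,184),(214,349)],.01))
g=cv2.cvtColor(c['img'],cv2.COLOR_RGB2GRAY)
m=np.zeros_like(g); m[195:292,182:295]=(g[195:292,182:295]>110); m=cv2.morphologyEx(m,cv2.MORPH_CLOSE,np.ones((13,13)))
ct=max(cv2.findContours(m,0,1)[0],key=cv2.contourArea); r=cv2.minAreaRect(ct); P=plane(c,cv2.boxPoints(r),.018); print(r);print(P,P.mean(0)); print(np.linalg.norm(np.diff(P,axis=0),axis=1))
```

```text
[[0.6158 0.217  0.01  ]
 [0.4306 0.196  0.01  ]
 [0.4532 0.014  0.01  ]
 [0.6367 0.0507 0.01  ]]
((234.0884246826172, 247.19078063964844), (54.15095138549805, 76.61241912841797), 65.13629913330078)
[[0.5188 0.0699 0.018 ]
 [0.5069 0.1402 0.018 ]
 [0.5563 0.1463 0.018 ]
 [0.5699 0.0735 0.018 ]] [0.538  0.1075 0.018 ]
[0.0713 0.0498 0.074 ]
```

Request:
{"fn": "play_rows", "kwargs": {"deltas": [[-0.308,-0.99,0,0,85],[-0.308,-0.99,0,0,85],[-0.308,-0.99,0,0,85],[-0.308,-0.99,0,0,85],[-0.308,-0.99,0,0,85],[-0.308,-0.99,0,0,85],[-0.308,-0.99,0,0,85],[-0.308,-0.99,0,0,85],[-0.308,-0.99,0,0,85],[-0.308,-0.99,0,0,85]]}}

```text
time: 2.95
position: [0.543, -0.3173, 0.2308]
orientation: [-0.0, 0.129, 0.992, 0.0]
wrist_force: [-0.3, 1.2, 0.8]
gripper_width: 0.0851
```

Request:
{"fn": "play_rows", "kwargs": {"deltas": [[0,-0.126,0,0,85],[0,-0.126,0,0,85],[0,-0.126,0,0,85]]}}

```text
time: 3.32
position: [0.528, -0.376, 0.2311]
orientation: [0.0, 0.128, 0.992, 0.001]
wrist_force: [-0.1, 0.6, -0.8]
gripper_width: 0.0855
```

Run:
```python
from h import *
c=grab('wrist','w2.png');  s=ctrl.get_state(); print(s['position'],s['orientation'],s['joints'])
print(proj(c,[[.5245,-.3813,.104],[.5245,-.3813,.017]]))
```

```text
[ 0.5283 -0.3755  0.2311] [0.0003 0.1269 0.9919 0.0013] [ 0.0198  0.3767  0.7335  1.4794 -0.2558  1.3836  2.0825]
[[314.5295 228.6547]
 [316.6518 203.3293]]
```

View pics/w2.png

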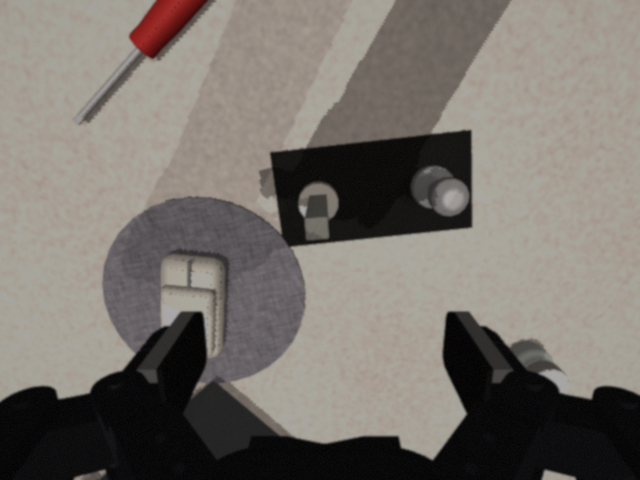

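Run:
```python
import cv2
im=cv2.imread('pics/w2.png')[170:255,270:380]
cv2.imwrite('pics/w2z.png',cv2.resize(im,None,fx=7,fy=7,interpolation=cv2.INTER_CUBIC))
```

```text
(no output)
```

View pics/w2z.png

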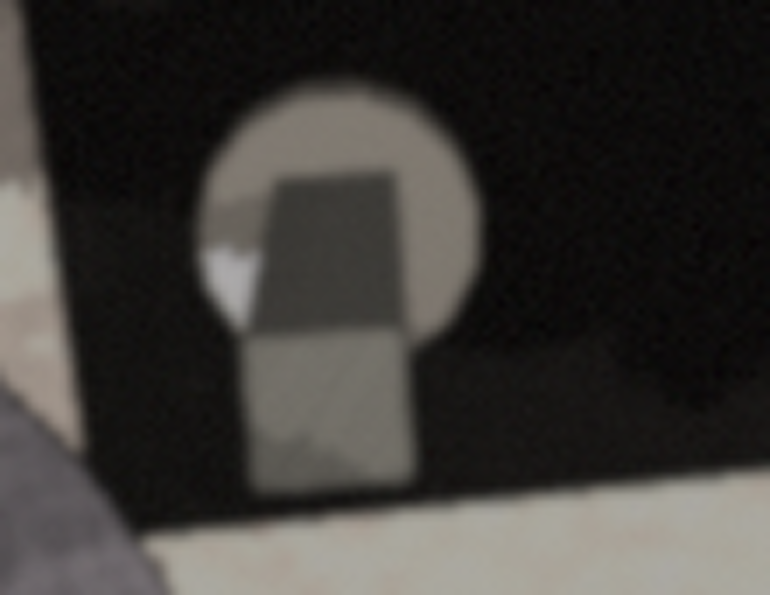

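Run:
```python
from h import *
c=grab('wrist'); s=ctrl.get_state()
uv=[(270+(u-3)/7,170+(v-3)/7) for u,v in [(243,335),(407,328),(415,483),(255,493)]]
P=plane(c,uv,.104); print(P,P.mean(0))
d=[P[1]-P[0],P[2]-P[3],P[3]-P[0],P[2]-P[1]]; print([np.degrees(np.arctan2(x[1],x[0]))for x in d],[np.linalg.norm(x) for x in d])
print('tool y',np.degrees(np.arctan2(*(-totool([1,0,0])[1:2],-totool([0,1,0])[1:2]))), 'y axis az', np.degrees(np.arctan2(totool([0,1,0])[1],totool([1,0,0])[1])))
ft=plane(c,[(270+(340-3)/7,170+(215-3)/7)],.017); print('foot',ft)
print(s['position'],totool(P.mean(0)-s['position'])/.5)
```

```text
[[ 0.5156 -0.3855  0.104 ]
 [ 0.5189 -0.3699  0.104 ]
 [ 0.5343 -0.3731  0.104 ]
 [ 0.5313 -0.3886  0.104 ]] [ 0.525  -0.3793  0.104 ]
[np.float64(77.82726934761138), np.float64(79.04351656791125), np.float64(-11.239589571167382), np.float64(-11.641422934652157)] [np.float64(0.015902413735737808), np.float64(0.0157906415955804), np.float64(0.01600065536956223), np.float64(0.01566403586424412)]
tool y [-165.4289] y axis az 75.42893373353967
foot [[ 0.5226 -0.3788  0.017 ]]
[ 0.5284 -0.3755  0.2312] [ 0.0048 -0.0096  0.2543]
```

Request:
{"fn": "play_rows", "kwargs": {"deltas": [[0.0045,-0.011,0.05,-0.017,85],[0.0045,-0.011,0.12,-0.017,85],[0.0045,-0.011,0.2,-0.017,85],[0.0045,-0.011,0.27,-0.017,85],[0.0045,-0.011,0.32,-0.017,85],[0.0045,-0.011,0.344,-0.017,85],[0.0045,-0.011,0.344,-0.017,85],[0.0045,-0.011,0.344,-0.017,85]]}}

```text
time: 4.42
position: [0.524, -0.3838, 0.0607]
orientation: [0.001, 0.102, 0.995, -0.0]
wrist_force: [-0.4, -0.2, -0.1]
gripper_width: 0.0849
```

Run:
```python
from h import *
c=grab('wrist','w3.png');  grab('side','s3.png'); s=ctrl.get_state(); print(s['position'],s['orientation'],s['joints'])
```

```text
[ 0.5239 -0.384   0.0607] [ 0.0011  0.1024  0.9947 -0.0003] [ 0.0805  0.5188  0.667   1.6591 -0.3549  1.0856  2.2163]
```

View pics/w3.png

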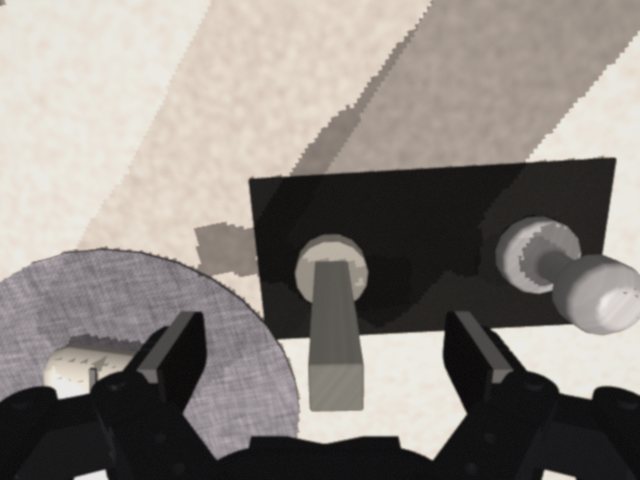

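View pics/s3.png

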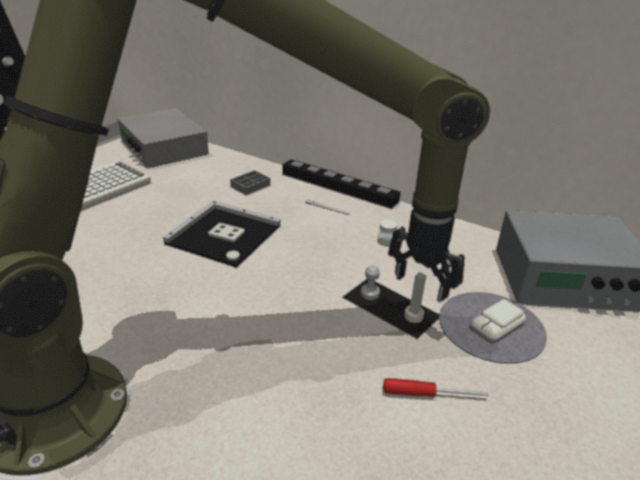

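Request:
{"fn": "play_rows", "kwargs": {"deltas": [[0,0.0075,0,0,85],[0,0.0075,0,0,85],[0,0.0075,0,0,85]]}}

```text
time: 4.9
position: [0.5239, -0.3799, 0.0594]
orientation: [0.0, 0.102, 0.995, 0.0]
wrist_force: [-0.8, 0.6, -0.3]
gripper_width: 0.0846
```

Run:
```python
from h import *
s=ctrl.get_state(); print(s['position'],s['orientation'],totool([.525,-.380,.06]-s['position'])); c=grab('wrist','w4.png')
```

```text
[ 0.5239 -0.3799  0.0594] [0.0001 0.1024 0.9947 0.    ] [-0.0011  0.0001 -0.0006]
```

View pics/w4.png

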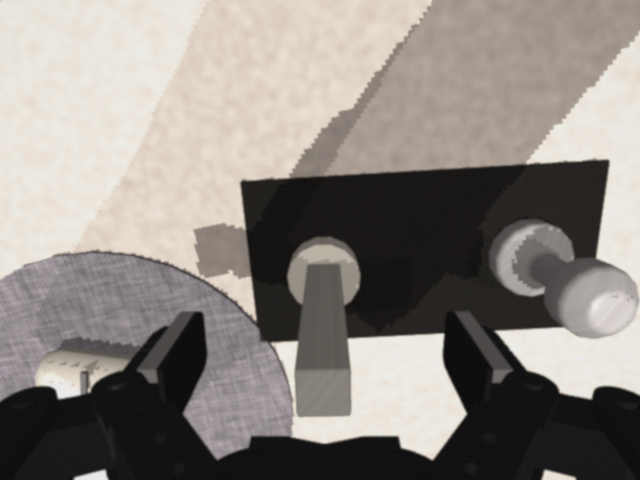

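Handle centred (u≈323 between fingers at 205 and 445). Close.

Request:
{"fn": "play_rows", "kwargs": {"deltas": [[-0.002,0,0,0,10],[-0.002,0,0,0,10],[-0.002,0,0,0,10],[-0.002,0,0,0,10],[-0.002,0,0,0,10],[-0.002,0,0,0,10],[-0.002,0,0,0,10],[-0.002,0,0,0,10]]}}

```text
time: 5.95
position: [0.5248, -0.3802, 0.0594]
orientation: [0.0, 0.103, 0.995, -0.0]
wrist_force: [-0.6, -0.1, 1.9]
gripper_width: 0.0153
```

Run:
```python
from h import *
s=ctrl.get_state(); print(s['position'],s['orientation'],s['gripper_width'],s['wrist_force']); c=grab('wrist','w5.png')
```

```text
[ 0.5248 -0.3802  0.0594] [ 0.0001  0.1025  0.9947 -0.    ] 0.015297260362553845 [-0.5961 -0.1378  1.9051]
```

View pics/w5.png

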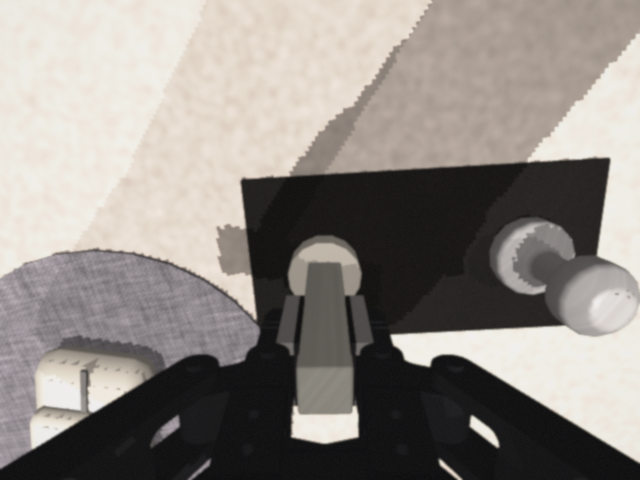

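Request:
{"fn": "play_rows", "kwargs": {"deltas": [[0,0,-0.03,0,10],[0,0,-0.1,0,10],[0,0,-0.17,0,10],[0,0,-0.234,0,10],[0,0,-0.234,0,10]]}}

```text
time: 6.62
position: [0.5261, -0.3816, 0.1801]
orientation: [0.003, 0.103, 0.995, -0.001]
wrist_force: [-0.3, 0.8, -1.4]
gripper_width: 0.0156
```

Request:
{"fn": "play_rows", "kwargs": {"deltas": [[0.028,0.092,0,-0.01,10],[0.07,0.2,0,-0.02,10],[0.11,0.31,0,-0.035,10],[0.14,0.42,0,-0.05,10],[0.17,0.53,0,-0.065,10],[0.2,0.64,0,-0.08,10],[0.24,0.75,0,-0.095,10],[0.26,0.85,0,-0.104,10],[0.277,0.922,0,-0.104,10],[0.277,0.922,0,-0.104,10]]}}

```text
time: 7.88
position: [0.4819, 0.1029, 0.1753]
orientation: [-0.001, -0.064, 0.998, 0.0]
wrist_force: [0.8, -0.3, -0.8]
gripper_width: 0.0151
```

Run:
```python
from h import *
s=ctrl.get_state(); print(s['position'],s['orientation'],s['gripper_width'],s['wrist_force'],s['joints']); c=grab('wrist','w6.png'); grab('side','s6.png');print(c['cam_to_world'])
```

```text
[0.4819 0.1029 0.1753] [-0.001  -0.0638  0.998   0.0001] 0.015145622626010123 [ 0.831  -0.3132 -0.7814] [-0.6274  0.0172  0.3694  1.9176 -0.0073  1.2098  1.443 ]
[[-0.1262 -0.9504 -0.2844  0.409 ]
 [ 0.992  -0.121  -0.0356  0.0943]
 [-0.0006 -0.2866  0.958   0.3173]
 [ 0.      0.      0.      1.    ]]
```

View pics/w6.png

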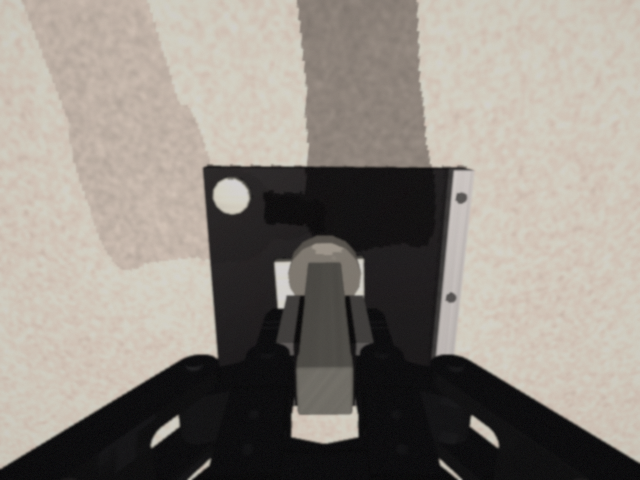

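View pics/s6.png

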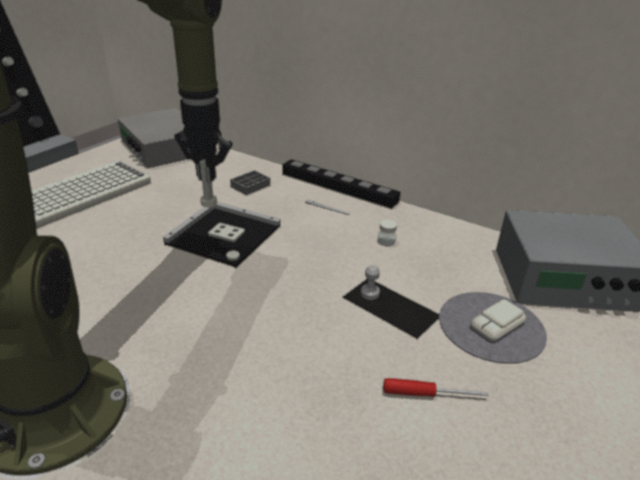

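Request:
{"fn": "play_rows", "kwargs": {"deltas": [[0,-0.004,0.03,0.002,10],[0,-0.008,0.08,0.002,10],[0,-0.008,0.13,0.002,10],[0,-0.008,0.17,0.002,10],[0,-0.008,0.2,0.002,10],[0,-0.008,0.214,0.002,10],[0,-0.008,0.214,0.002,10],[0,-0.008,0.214,0.002,10]]}}

```text
time: 8.98
position: [0.4843, 0.0956, 0.07]
orientation: [0.001, -0.057, 0.998, 0.0]
wrist_force: [0.2, -0.3, -1.0]
gripper_width: 0.0151
```

Run:
```python
from h import *
s=ctrl.get_state(); print(s['position'],s['orientation'],s['gripper_width'],s['wrist_force'],s['joints']); 
c=grab('top'); x=grab('side')
for n,i,(a,b,w,h) in (('t7',c,(150,190,140,130)),('s7',x,(150,180,140,90))):
    cv2.imwrite(f'pics/{n}.png',cv2.cvtColor(cv2.resize(i['img'][b:b+h,a:a+w],None,fx=5,fy=5,interpolation=2),cv2.COLOR_RGB2BGR))
```

```text
[0.4843 0.0956 0.07  ] [ 0.0007 -0.0574  0.9983  0.0002] 0.015133608950422614 [ 0.1995 -0.2914 -0.9596] [-0.6053  0.1378  0.381   2.029  -0.0616  0.984   1.4923]
```

View pics/t7.png

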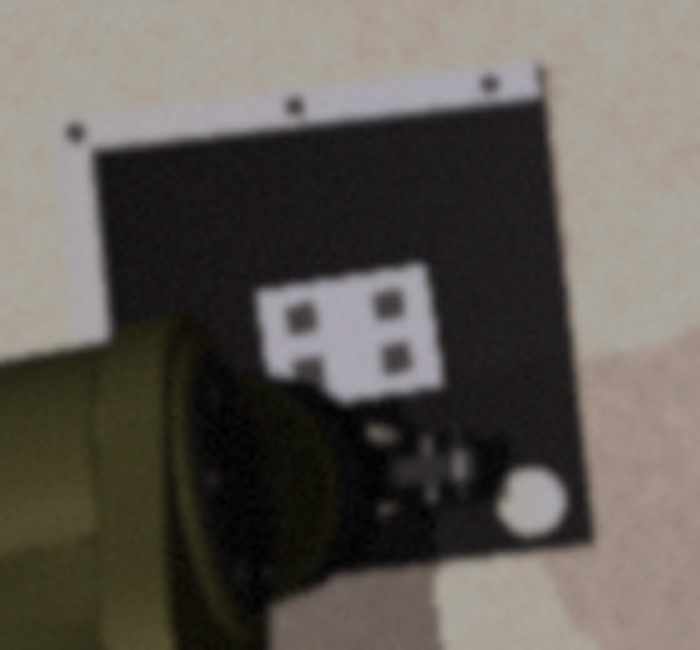

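View pics/s7.png

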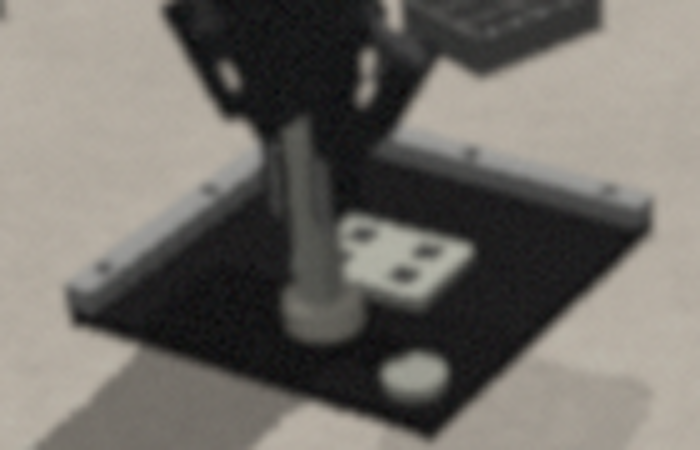

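Request:
{"fn": "play_rows", "kwargs": {"deltas": [[0,0.011,0.004,0,10],[-0.016,0.011,0.004,0,10],[-0.032,0.011,0.004,0,10],[-0.046,0.011,0.004,0,10],[-0.06,0.011,0.004,0,10],[-0.075,0.011,0.004,0,10],[-0.09,0.011,0.004,0,10],[-0.106,0.011,0.004,0,10],[-0.122,0.011,0.004,0,10],[-0.134,0.011,0.004,0,10]]}}

```text
time: 10.32
position: [0.5502, 0.1087, 0.0673]
orientation: [0.0, -0.058, 0.998, -0.0]
wrist_force: [-0.2, 0.1, -0.6]
gripper_width: 0.0152
```

```bash
cat >> h.py <<'E'
C=np.array([.6155,.215]); a=np.radians(7.0); RJ=np.array([[np.cos(a),np.sin(a)],[-np.sin(a),np.cos(a)]])
def look(k):
    s=ctrl.get_state(); print(s['position'],'jig',RJ@(s['position'][:2]-C),'yaw',np.degrees(2*np.arctan2(-s['orientation'][1],s['orientation'][2])),'F',RJ@s['wrist_force'][:2],s['wrist_force'][2],s['gripper_width'])
    c=grab('top'); x=grab('side'); w=grab('wrist',f'w{k}.png')
    ims=[cv2.resize(i['img'][b:b+h,a_:a_+w_],None,fx=4.5,fy=4.5,interpolation=2) for i,(a_,b,w_,h) in ((c,(155,200,85,110)),(x,(160,190,90,110)))]
    cv2.imwrite(f'pics/j{k}.png',cv2.cvtColor(np.hstack(ims),cv2.COLOR_RGB2BGR))
    return c,x,w
E
python3 -c "
from h import *
look(8)"
```

```text
[0.5502 0.1087 0.0673] jig [-0.0778 -0.0976] yaw 6.594795888142861 F [-0.2078  0.0911] -0.5830201416209978 0.015161353538488532
```

View pics/j8.png

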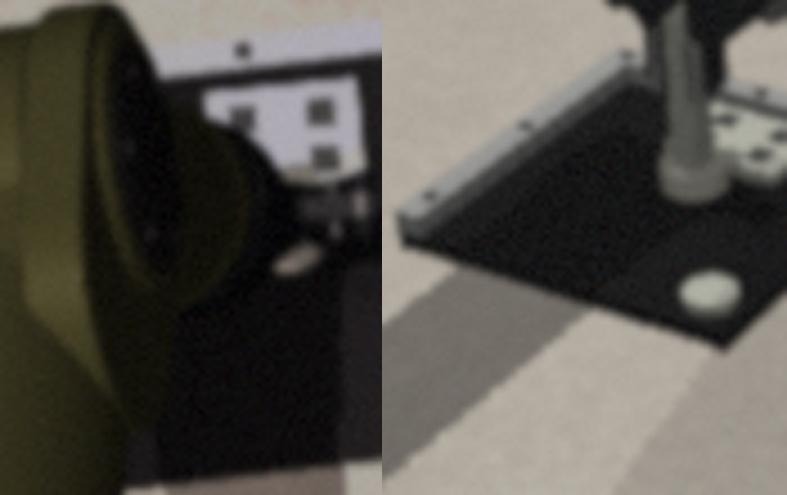

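Request:
{"fn": "play_rows", "kwargs": {"deltas": [[-0.005,0,0,0,10],[-0.01,0,0,0,10],[-0.015,0,0,0,10],[-0.018,0,0,0,10]]}}

```text
time: 10.98
position: [0.5585, 0.1096, 0.0673]
orientation: [-0.0, -0.058, 0.998, 0.0]
wrist_force: [-1.7, 0.3, 0.5]
gripper_width: 0.0152
```

Request:
{"fn": "play_rows", "kwargs": {"deltas": [[-0.002,0,0,0,10],[-0.004,0,0,0,10]]}}

```text
time: 11.22
position: [0.5592, 0.1096, 0.067]
orientation: [-0.002, -0.057, 0.998, -0.0]
wrist_force: [-5.6, -0.7, 2.2]
gripper_width: 0.0151
```

```bash
python3 -c "
from h import *
look(9)"
```

```text
[0.5592 0.1096 0.067 ] jig [-0.0687 -0.0978] yaw 6.592267035363517 F [-5.6119 -0.0125] 2.2133919973316787 0.015050855031326546
```

View pics/j9.png

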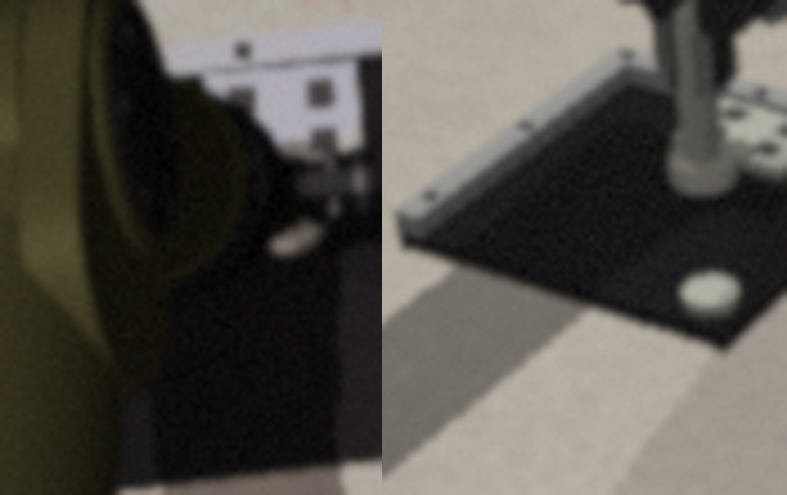

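Request:
{"fn": "play_rows", "kwargs": {"deltas": [[0.01,0,0,0,10],[0.045,0,0,0,10],[0.083,0,0,0,10],[0.083,-0.05,0,0,10],[0.083,-0.1,0,0,10],[0.083,-0.136,0,0,10],[0.083,-0.136,0,0,10],[0.04,-0.136,0,0,10],[-0.01,-0.136,0,0,10],[-0.05,-0.136,0,0,10]]}}

```text
time: 12.62
position: [0.5943, 0.0473, 0.0673]
orientation: [0.0, -0.058, 0.998, 0.001]
wrist_force: [-0.4, -0.0, -1.3]
gripper_width: 0.0154
```

Request:
{"fn": "play_rows", "kwargs": {"deltas": [[-0.02,0,0,0,10],[-0.037,0,0,0,10],[-0.037,0,0,0,10]]}}

```text
time: 13.0
position: [0.6116, 0.0476, 0.0672]
orientation: [-0.0, -0.058, 0.998, 0.0]
wrist_force: [-0.1, 0.2, -1.0]
gripper_width: 0.0152
```

```bash
python3 -c "
from h import *
look(10)"
```

```text
[0.6116 0.0476 0.0672] jig [-0.0242 -0.1657] yaw 6.607519709013672 F [-0.1144  0.2305] -0.9632644107023306 0.015180379762625401
```

View pics/j10.png

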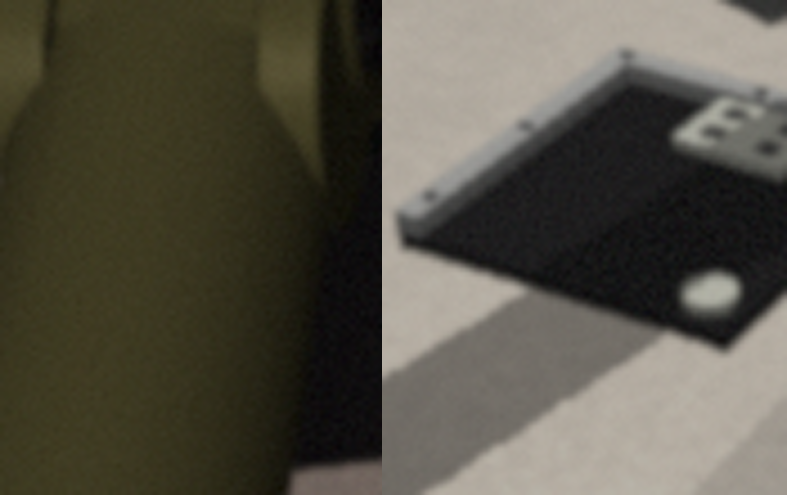

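View pics/w10.png

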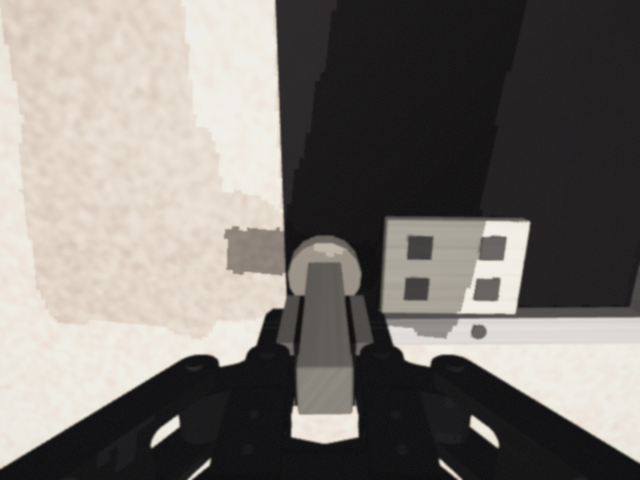

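Request:
{"fn": "play_rows", "kwargs": {"deltas": [[0,0.016,0,0,10],[0,0.03,0,0,10],[0,0.044,0,0,10],[0,0.058,0,0,10],[0,0.072,0,0,10],[0.001,0.086,0,0,10],[0.001,0.1,0,0,10],[0.001,0.114,0,0,10],[0.001,0.128,0,0,10],[0.001,0.14,0,0,10]]}}

```text
time: 14.4
position: [0.6029, 0.1174, 0.0673]
orientation: [-0.0, -0.058, 0.998, 0.0]
wrist_force: [1.0, -0.3, -0.5]
gripper_width: 0.0152
```

```bash
python3 -c "
from h import *
look(11)"
```

```text
[0.6029 0.1174 0.0673] jig [-0.0244 -0.0954] yaw 6.602609002452999 F [ 0.9681 -0.411 ] -0.454458851802142 0.015174004902811705
```

View pics/w11.png

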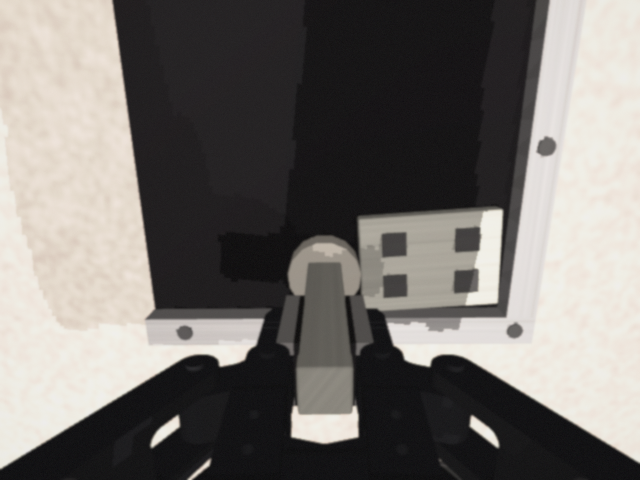

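Request:
{"fn": "play_rows", "kwargs": {"deltas": [[0,0.005,0,0,10],[0,0.01,0,0,10],[0,0.013,0,0,10],[0,0.015,0,0,10]]}}

```text
time: 15.05
position: [0.6022, 0.1223, 0.0673]
orientation: [-0.0, -0.057, 0.998, -0.001]
wrist_force: [-0.4, -6.3, 0.4]
gripper_width: 0.0152
```

```bash
python3 -c "
from h import *
look(12)"
```

```text
[0.6022 0.1223 0.0673] jig [-0.0245 -0.0904] yaw 6.538770599099385 F [-1.1809 -6.2282] 0.3882842579518566 0.015153199270530309
```

View pics/w12.png

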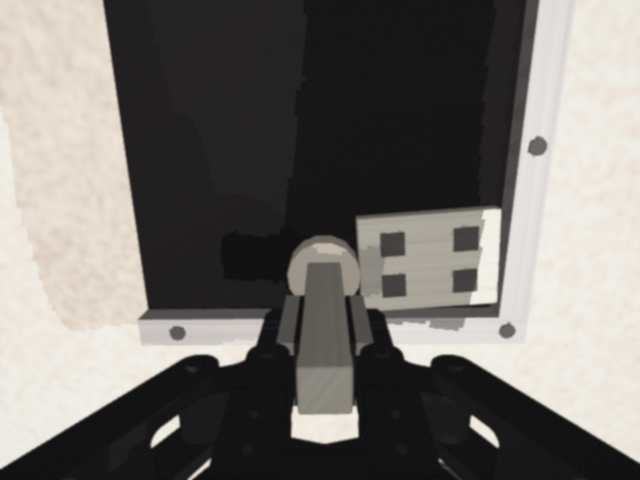

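Request:
{"fn": "play_rows", "kwargs": {"deltas": [[0,-0.015,0,0,10],[0,-0.04,0,0,10],[0.03,-0.045,0,0,10],[0.08,-0.045,0,0,10],[0.14,-0.045,0,0,10],[0.15,-0.045,0,0,10],[0.15,-0.01,0,0,10],[0.15,0.05,0,0,10],[0.15,0.1,0,0,10],[0.15,0.12,0,0,10]]}}

```text
time: 16.45
position: [0.5212, 0.1787, 0.0675]
orientation: [0.0, -0.059, 0.998, 0.001]
wrist_force: [-0.5, 0.8, -0.6]
gripper_width: 0.0153
```

Request:
{"fn": "play_rows", "kwargs": {"deltas": [[0,0,0,0,10],[-0.01,0,0,0,10]]}}

```text
time: 16.7
position: [0.5261, 0.1747, 0.0673]
orientation: [-0.0, -0.057, 0.998, -0.0]
wrist_force: [0.5, -0.5, -0.4]
gripper_width: 0.0149
```

```bash
python3 -c "
from h import *
look(13)"
```

```text
[0.5261 0.1747 0.0673] jig [-0.0936 -0.0291] yaw 6.525927332106996 F [ 0.4013 -0.5882] -0.4285997651162746 0.014928998946382797
```

View pics/w13.png

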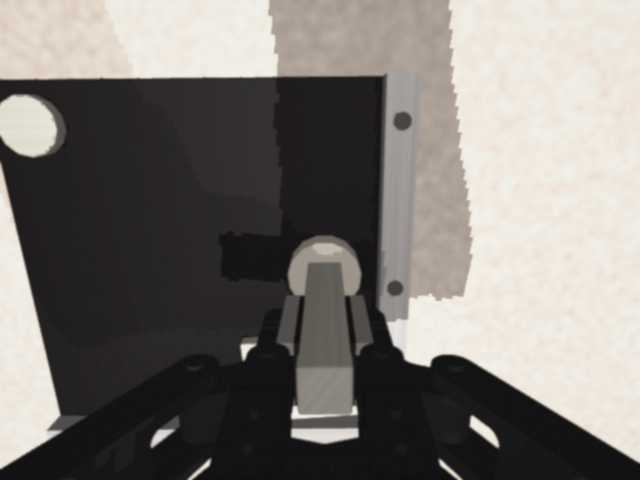

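View pics/j13.png

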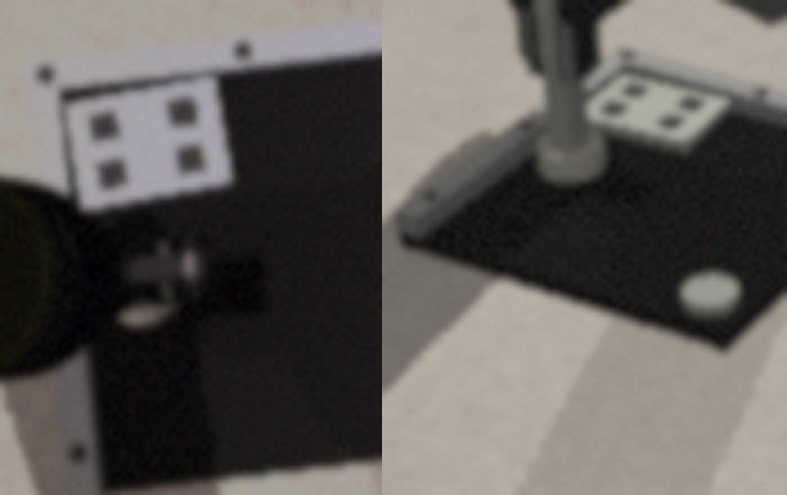

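Request:
{"fn": "play_rows", "kwargs": {"deltas": [[-0.01,0,0,0,10],[-0.018,0,0,0,10],[-0.026,0,0,0,10],[-0.034,0,0,0,10],[-0.04,0,0,0,10],[-0.045,0,0,0,10],[-0.05,0,0,0,10],[-0.052,0,0,0,10]]}}

```text
time: 17.85
position: [0.551, 0.179, 0.0672]
orientation: [-0.001, -0.058, 0.998, 0.0]
wrist_force: [-3.0, 0.3, 0.5]
gripper_width: 0.0152
```

```bash
python3 -c "
from h import *
look(14)"
```

```text
[0.551  0.179  0.0672] jig [-0.0684 -0.0278] yaw 6.610133424067229 F [-2.9034  0.6479] 0.5302684845379522 0.015219110255673194
```

View pics/j14.png

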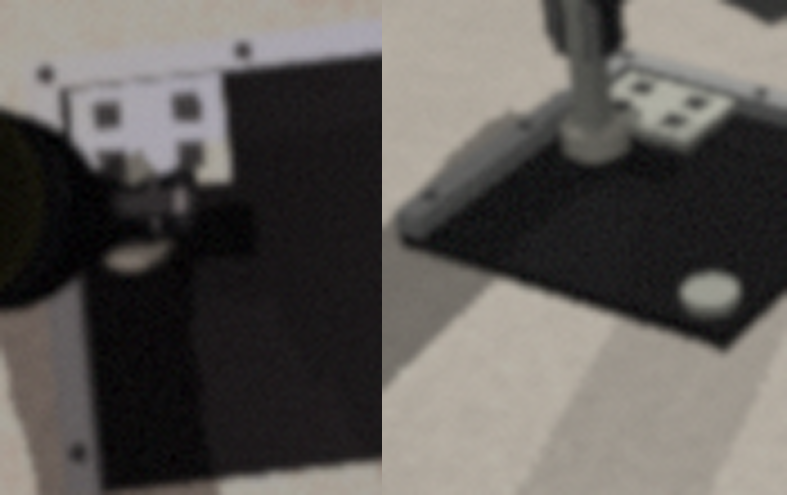

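Request:
{"fn": "play_rows", "kwargs": {"deltas": [[-0.002,0,0,0,10],[-0.002,0,0,0,10]]}}

```text
time: 18.25
position: [0.5513, 0.179, 0.0671]
orientation: [-0.001, -0.058, 0.998, 0.0]
wrist_force: [-4.8, -0.2, 1.9]
gripper_width: 0.0156
```

Request:
{"fn": "play_rows", "kwargs": {"deltas": [[0.02,0,0,0,10],[0.05,0,0,0,10],[0.06,-0.01,0,0,10],[0.06,-0.07,0,0,10],[0.06,-0.13,0,0,10],[0.06,-0.164,0,0,10],[0.06,-0.164,0,0,10],[0.02,-0.164,0,0,10],[-0.03,-0.164,0,0,10],[-0.077,-0.164,0,0,10]]}}

```text
time: 19.5
position: [0.6008, 0.1043, 0.0672]
orientation: [0.0, -0.059, 0.998, 0.001]
wrist_force: [0.2, -0.3, -1.0]
gripper_width: 0.0153
```

Request:
{"fn": "play_rows", "kwargs": {"deltas": [[0,0,0,0,10],[0,0,0,0,10]]}}

```text
time: 19.75
position: [0.5991, 0.1028, 0.0668]
orientation: [-0.001, -0.058, 0.998, 0.0]
wrist_force: [0.0, 0.9, -1.7]
gripper_width: 0.0155
```

```bash
python3 -c "
from h import *
look(15)"
```

```text
[0.5991 0.1028 0.0668] jig [-0.0299 -0.1094] yaw 6.660092384803211 F [0.1432 0.893 ] -1.677929890300406 0.015522780263017103
```

View pics/w15.png

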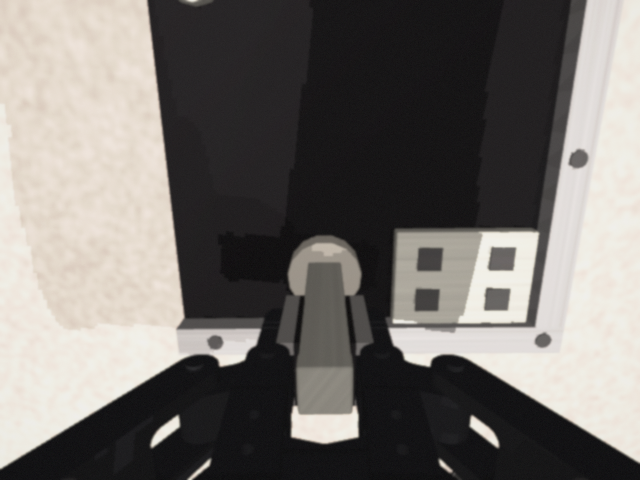

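Request:
{"fn": "play_rows", "kwargs": {"deltas": [[0,0.01,0,0,10],[0,0.02,0,0,10],[0,0.027,0,0,10],[0,0.032,0,0,10],[0,0.036,0,0,10],[0,0.04,0,0,10],[0,0.042,0,0,10],[0,0.044,0,0,10]]}}

```text
time: 20.9
position: [0.5978, 0.1228, 0.0674]
orientation: [0.0, -0.057, 0.998, -0.001]
wrist_force: [0.9, -2.8, -0.3]
gripper_width: 0.0152
```

```bash
python3 -c "
from h import *
look(16)"
```

```text
[0.5978 0.1228 0.0674] jig [-0.0288 -0.0894] yaw 6.565034002140366 F [ 0.5287 -2.8813] -0.26144893056997365 0.015249623448012369
```

View pics/w16.png

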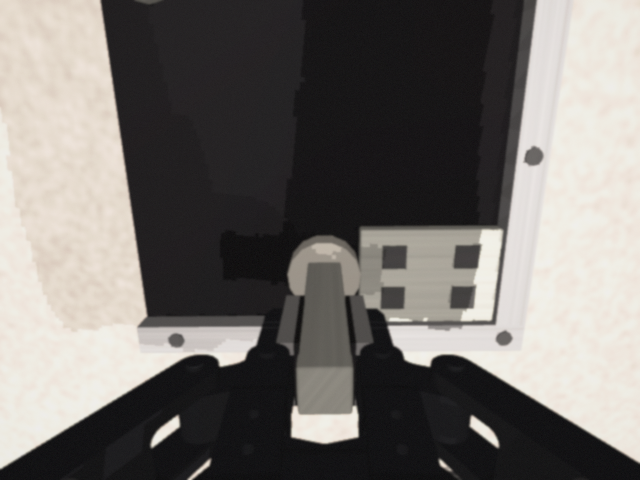

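Request:
{"fn": "play_rows", "kwargs": {"deltas": [[0,0.003,0,0,10],[0,0.004,0,0,10],[0,0.004,0,0,10]]}}

```text
time: 21.42
position: [0.5977, 0.1231, 0.0674]
orientation: [-0.0, -0.057, 0.998, -0.001]
wrist_force: [0.7, -5.9, 0.5]
gripper_width: 0.0151
```

```bash
python3 -c "
from h import *
look(17)"
python3 - <<'E'
import cv2
im=cv2.imread('pics/w17.png')[190:350,340:560]
cv2.imwrite('pics/w17z.png',cv2.resize(im,None,fx=3.6,fy=3.6,interpolation=2))
E
```

```text
[0.5977 0.1231 0.0674] jig [-0.0288 -0.089 ] yaw 6.509614966086039 F [-0.0671 -5.9807] 0.48793378388566017 0.015115798841839674
```

View pics/w17z.png

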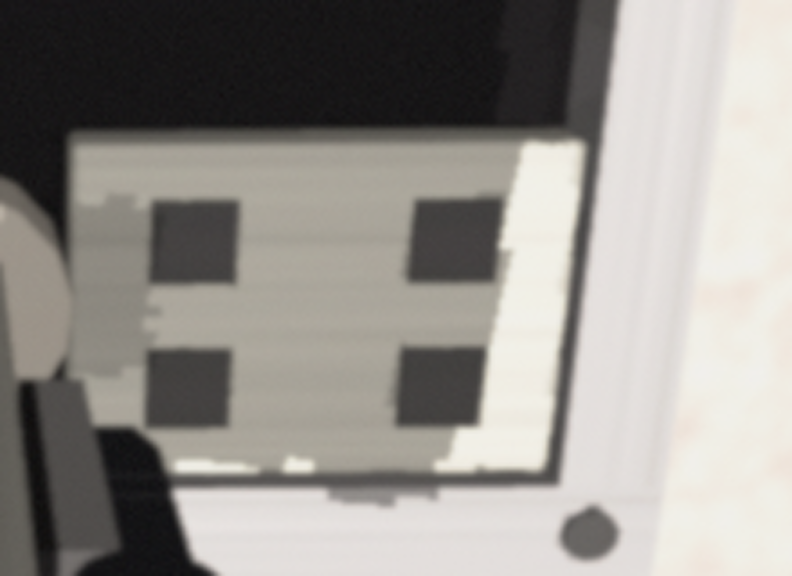

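Request:
{"fn": "play_rows", "kwargs": {"deltas": [[0,-0.015,0,0,10],[0,-0.04,0,0,10],[0.03,-0.045,0,0,10],[0.08,-0.045,0,0,10],[0.13,-0.045,0,0,10],[0.138,-0.045,0,0,10],[0.138,-0.01,0,0,10],[0.138,0.05,0,0,10],[0.138,0.1,0,0,10],[0.138,0.1,0,0,10]]}}

```text
time: 22.82
position: [0.5234, 0.1718, 0.0674]
orientation: [0.0, -0.06, 0.998, 0.001]
wrist_force: [0.3, -0.2, -1.5]
gripper_width: 0.0153
```

Request:
{"fn": "play_rows", "kwargs": {"deltas": [[-0.01,0,0,0,10],[-0.02,0,0,0,10],[-0.03,0,0,0,10],[-0.038,0,0,0,10],[-0.044,0,0,0,10],[-0.048,0,0,0,10],[-0.05,0,0,0,10]]}}

```text
time: 23.7
position: [0.5481, 0.1704, 0.0673]
orientation: [-0.0, -0.058, 0.998, 0.0]
wrist_force: [0.2, -0.5, -1.1]
gripper_width: 0.0153
```

```bash
python3 -c "
from h import *
look(18)"
```

```text
[0.5481 0.1704 0.0673] jig [-0.0724 -0.0361] yaw 6.594364836896165 F [ 0.1358 -0.5065] -1.06192206589946 0.015292465035823552
```

Request:
{"fn": "play_rows", "kwargs": {"deltas": [[-0.004,0,0,0,10],[-0.007,0,0,0,10],[-0.009,0,0,0,10],[-0.01,0,0,0,10],[-0.01,0,0,0,10]]}}

```text
time: 24.48
position: [0.5521, 0.1708, 0.0671]
orientation: [-0.001, -0.058, 0.998, -0.0]
wrist_force: [-3.5, -0.9, 0.7]
gripper_width: 0.015
```

```bash
python3 -c "
from h import *
look(19)"
```

```text
[0.5521 0.1708 0.0671] jig [-0.0683 -0.0361] yaw 6.596360356073427 F [-3.6257 -0.4655] 0.6794418843823478 0.014980108167049425
```

View pics/j19.png

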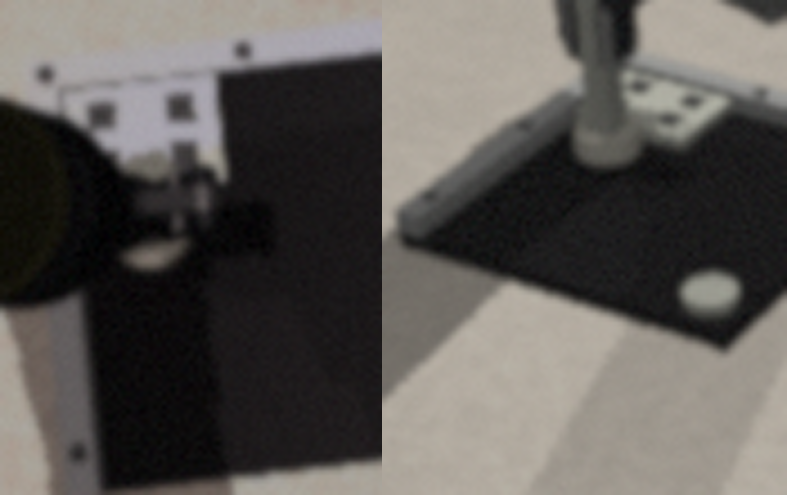

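Request:
{"fn": "play_rows", "kwargs": {"deltas": [[0.03,0,0,0,10],[0.08,0,0,0,10],[0.08,0,-0.05,0,10],[0.08,0,-0.11,0,10],[0.06,-0.1,-0.12,0,10],[0.0,-0.18,-0.12,0,10],[-0.07,-0.24,-0.12,0,10],[-0.07,-0.25,-0.12,0,10],[-0.07,-0.25,-0.12,0,10]]}}

```text
time: 25.75
position: [0.6016, 0.0506, 0.1271]
orientation: [0.0, -0.057, 0.998, 0.0]
wrist_force: [0.4, -0.1, -0.7]
gripper_width: 0.0153
```

```bash
python3 -c "
from h import *
c,x,w=look(20)
np.savez('w20.npz',**w)"
python3 - <<'E'
import cv2
im=cv2.imread('pics/w20.png')[190:370,340:560]
cv2.imwrite('pics/w20z.png',cv2.resize(im,None,fx=3.3,fy=3.3,interpolation=2))
E
```

```text
[0.6016 0.0506 0.1271] jig [-0.0338 -0.1615] yaw 6.549589593110006 F [ 0.3966 -0.1151] -0.6713082914672558 0.01528588439263264
```

View pics/w20.png

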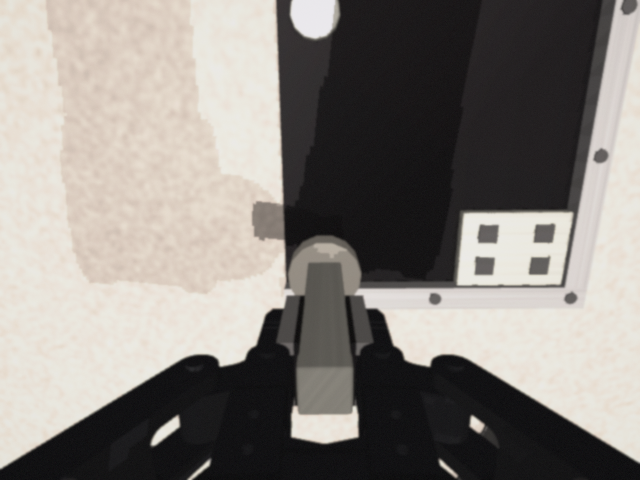

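View pics/w20z.png

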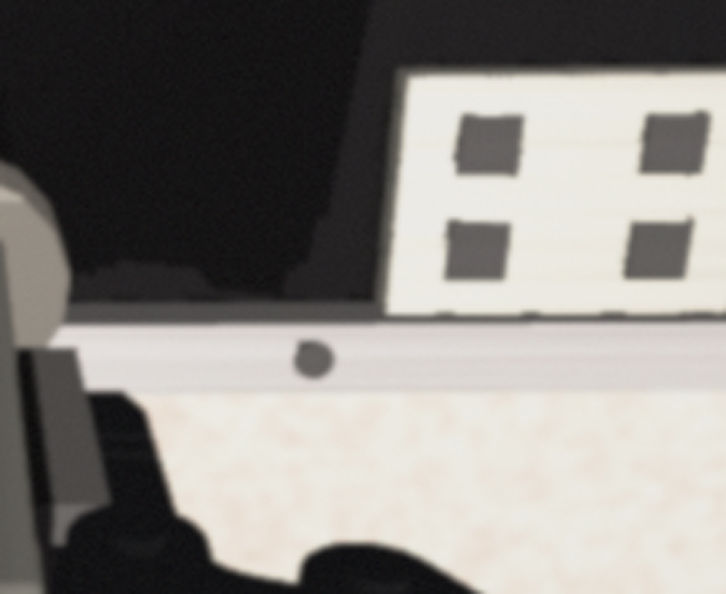

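View pics/j20.png

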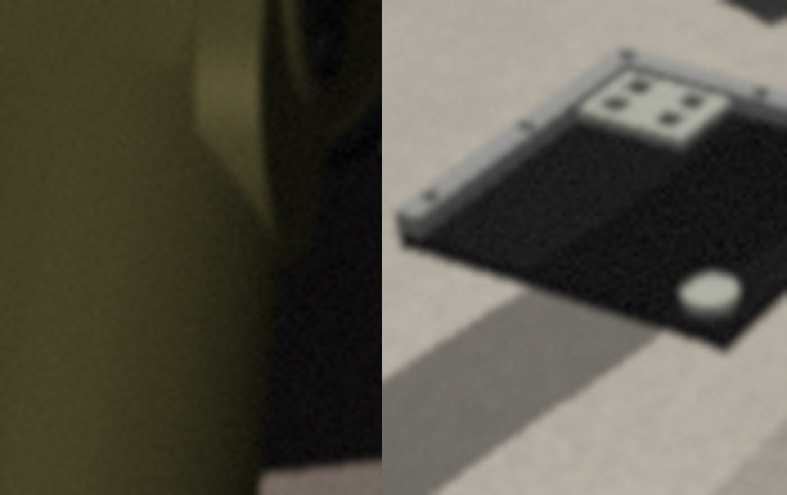

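Run:
```python
import cv2
im=cv2.imread('pics/w20.png')[195:315,430:610]
cv2.imwrite('pics/w20y.png',cv2.resize(im,None,fx=4.4,fy=4.4,interpolation=2))
```

```text
(no output)
```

View pics/w20y.png

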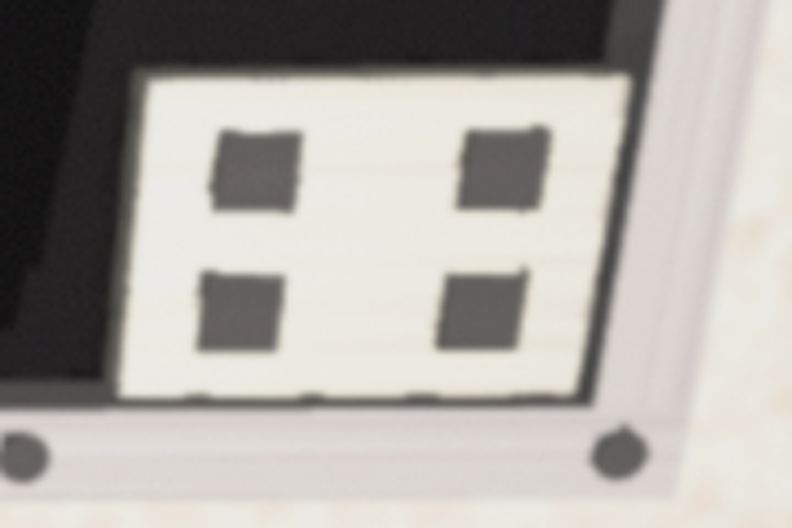

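Run:
```python
from h import *
w=dict(np.load('w20.npz'))
Z=lambda L:[(430+(u-2)/4.4,195+(v-2)/4.4) for u,v in L]
p=plane(w,Z([(148,78),(631,75),(577,397),(118,397)]),.018)[:,:2]
f=plane(w,Z([(0,409),(592,404),(660,0)]),.022)[:,:2]
az=lambda d:np.degrees(np.arctan2(d[1],d[0]))
print('fence az: x-fence',az(f[1]-f[0])-90,'y-fence',az(f[1]-f[2]))
print('plate',az(p[1]-p[0])-90,az(p[2]-p[3])-90,az(p[2]-p[1]),az(p[3]-p[0]))
def dist(q,a,b): d=(b-a)/np.linalg.norm(b-a); return float(np.cross(d,q-a))
print('gap x-fence',dist(p[2],f[0],f[1]),dist(p[3],f[0],f[1]))
print('gap y-fence',dist(p[1],f[2],f[1]),dist(p[2],f[2],f[1]))
print(np.linalg.norm(p[1]-p[0]),np.linalg.norm(p[2]-p[1]))
```

```text
fence az: x-fence 7.1355644410379 y-fence 7.420456336526394
plate 6.977435862769028 6.612100720627282 7.30383435875703 6.979869900013336
gap x-fence -0.0005583304381977985 7.626247368540309e-05
gap y-fence 0.00017436595691331172 7.302359865395819e-05
0.06917745507126952 0.049789015197764026<stdin>:9: DeprecationWarning: Arrays of 2-dimensional vectors are deprecated. Use arrays of 3-dimensional vectors instead. (deprecated in NumPy 2.0)
```

Request:
{"fn": "play_rows", "kwargs": {"deltas": [[0,0,-0.05,0,10],[0.02,-0.07,-0.106,0.01,10],[0.05,-0.17,-0.106,0.02,10],[0.08,-0.28,-0.106,0.035,10],[0.11,-0.39,-0.106,0.05,10],[0.15,-0.5,-0.106,0.065,10],[0.19,-0.61,-0.106,0.08,10],[0.22,-0.72,-0.106,0.095,10],[0.24,-0.8,-0.106,0.102,10],[0.251,-0.838,-0.106,0.102,10]]}}

```text
time: 27.15
position: [0.5246, -0.3814, 0.1804]
orientation: [0.0, 0.103, 0.995, -0.0]
wrist_force: [-0.2, -0.3, -1.0]
gripper_width: 0.0153
```

Request:
{"fn": "play_rows", "kwargs": {"deltas": [[0,0,0,0,10],[0,0,0,0,10]]}}

```text
time: 27.4
position: [0.5269, -0.3771, 0.1801]
orientation: [0.0, 0.101, 0.995, 0.001]
wrist_force: [-0.2, 0.2, -1.9]
gripper_width: 0.0151
```

```bash
python3 -c "
from h import *
s=ctrl.get_state(); print(s['position'],s['orientation'],s['joints'],totool(np.array([.5248,-.3802,.0594])-s['position'])/.5); grab('wrist','w21.png')"
```

```text
[ 0.5269 -0.3771  0.1801] [0.0002 0.1008 0.9949 0.0011] [ 0.0357  0.4058  0.7115  1.5468 -0.2736  1.2914  2.1519] [ 0.0029 -0.0075  0.2413]
```

View pics/w21.png

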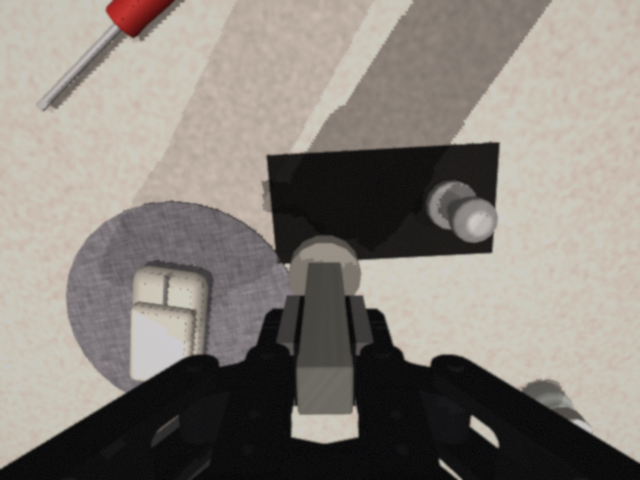

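Request:
{"fn": "play_rows", "kwargs": {"deltas": [[0.003,-0.0075,0.03,0,10],[0.003,-0.0075,0.09,0,10],[0.003,-0.0075,0.15,0,10],[0.003,-0.0075,0.2,0,10],[0.003,-0.0075,0.225,0,10],[0.003,-0.0075,0.234,0,10],[0.003,-0.0075,0.234,0,10],[0.003,-0.0075,0.234,0,10]]}}

```text
time: 28.45
position: [0.524, -0.3837, 0.0644]
orientation: [0.001, 0.102, 0.995, -0.0]
wrist_force: [-0.1, -0.1, -1.5]
gripper_width: 0.0152
```

```bash
python3 -c "
from h import *
s=ctrl.get_state(); print(s['position'],s['orientation'],s['wrist_force'],totool(np.array([.5248,-.3802,.0594])-s['position'])/.5); grab('wrist','w22.png')"
```

```text
[ 0.524  -0.3837  0.0644] [ 0.0009  0.1025  0.9947 -0.0003] [-0.0799 -0.0838 -1.545 ] [-0.0002  0.0072  0.01  ]
```

View pics/w22.png

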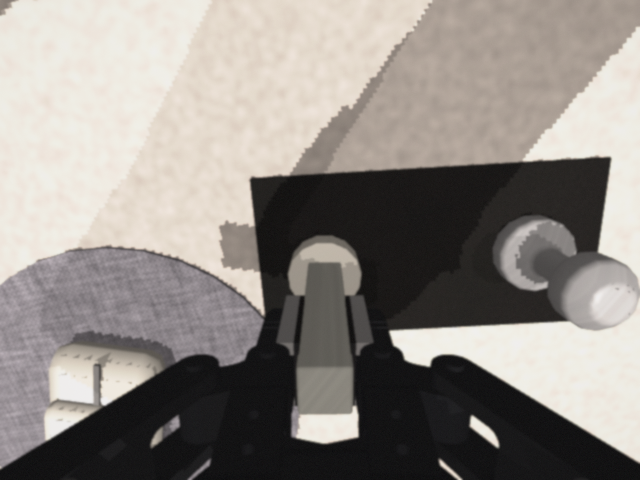

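Correct sideways and lower the last 5 mm.

Request:
{"fn": "play_rows", "kwargs": {"deltas": [[0,0.0072,0.002,0,10],[0,0.0072,0.004,0,10],[0,0.0072,0.006,0,10],[0,0.0072,0.008,0,10],[0,0.0072,0.008,0,10]]}}

```text
time: 29.12
position: [0.5241, -0.3798, 0.0594]
orientation: [0.0, 0.103, 0.995, 0.0]
wrist_force: [-0.5, 1.0, 0.3]
gripper_width: 0.0153
```

```bash
python3 -c "
from h import *
s=ctrl.get_state(); print(s['position'],s['orientation'],s['wrist_force'],totool(np.array([.5248,-.3802,.0594])-s['position'])/.5)"
```

```text
[ 0.5241 -0.3798  0.0594] [0.0001 0.1025 0.9947 0.    ] [-0.5221  1.0041  0.2838] [-0.0016 -0.0005 -0.0001]
```

Request:
{"fn": "play_rows", "kwargs": {"deltas": [[0,0,0.001,0,10],[0,0,0.002,0,10],[0,0,0.002,0,10]]}}

```text
time: 29.5
position: [0.5241, -0.3799, 0.0593]
orientation: [0.0, 0.103, 0.995, 0.0]
wrist_force: [-1.7, 1.2, 6.8]
gripper_width: 0.0151
```

Standing on the mat (the push-back is up to 6.8 N and the height has stopped changing). Ease off a little and release.

Request:
{"fn": "play_rows", "kwargs": {"deltas": [[0,0,-0.001,0,10],[0,0,-0.001,0,18],[0,0,-0.001,0,24],[0,0,-0.001,0,40],[0,0,-0.001,0,60],[0,0,-0.001,0,85],[0,0,-0.001,0,85],[0,0,-0.001,0,85],[0,0,-0.001,0,85]]}}

```text
time: 30.62
position: [0.5241, -0.3797, 0.0588]
orientation: [0.0, 0.103, 0.995, 0.0]
wrist_force: [-0.3, -0.3, -0.4]
gripper_width: 0.0848
```

```bash
python3 -c "
from h import *
s=ctrl.get_state(); print(s['position'],s['gripper_width'],s['wrist_force']); grab('wrist','w23.png')"
```

```text
[ 0.5241 -0.3797  0.0588] 0.08480872721917183 [-0.3054 -0.2553 -0.3675]
```

View pics/w23.png

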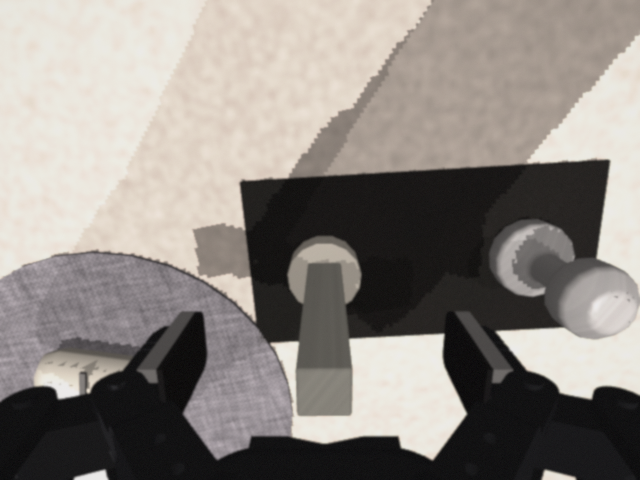

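Request:
{"fn": "play_rows", "kwargs": {"deltas": [[0,0,-0.05,0,85],[0,0,-0.12,0,85],[0,0,-0.22,0,85],[0,0,-0.32,0,85],[0,0,-0.38,0,85],[0,0,-0.38,0,85],[0.05,0.1,-0.38,0,85],[0.1,0.2,-0.38,0,85],[0.1,0.25,-0.38,0,85],[0.1,0.25,-0.38,0,85]]}}

```text
time: 31.92
position: [0.501, -0.2441, 0.2477]
orientation: [-0.001, 0.1, 0.995, 0.001]
wrist_force: [0.1, -1.5, -0.4]
gripper_width: 0.0853
```

```bash
python3 -c "
from h import *
s=ctrl.get_state(); print(s['time'],s['position'])
t=grab('top','t24.png');sd=grab('side','s24.png')
ims=[cv2.resize(t['img'][195:315,155:275],None,fx=5,fy=5,interpolation=2)]
cv2.imwrite('pics/t24z.png',cv2.cvtColor(ims[0],cv2.COLOR_RGB2BGR))"
```

```text
31.925 [ 0.501  -0.2441  0.2477]
```

View pics/t24.png

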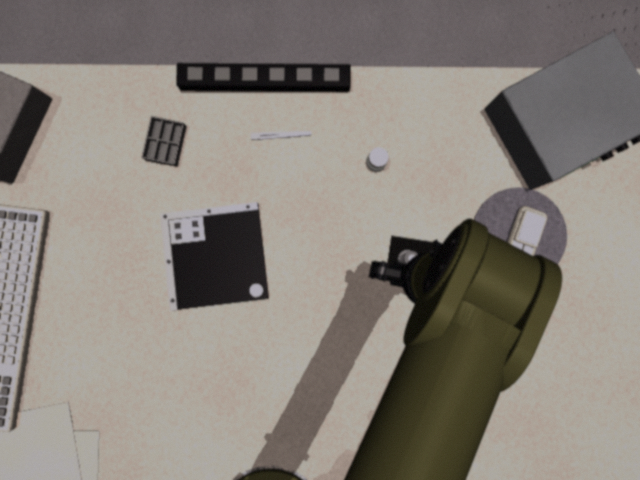

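View pics/s24.png

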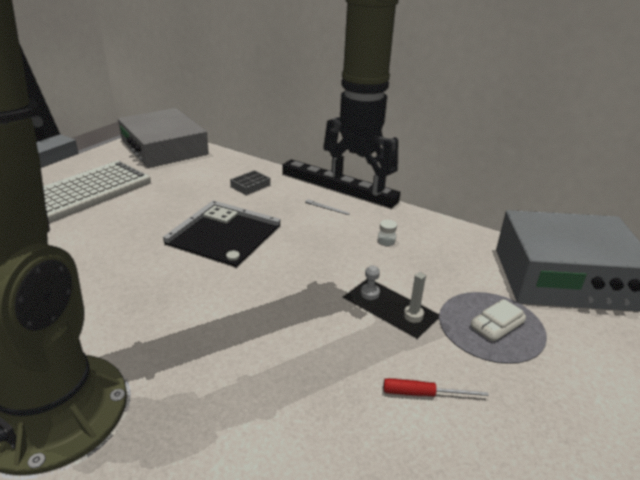

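View pics/t24z.png

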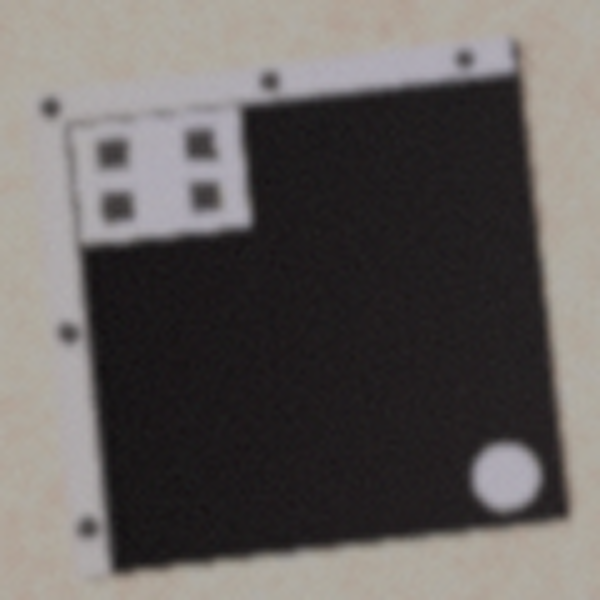

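The top view shows the plate tight in the corner (pixels 170–205, 216–243). The side view shows the nudger upright on its mat at (415, 298), and nothing else has moved. I'm handing it in.

```bash
python3 -c "
from h import *
print(np.abs(ctrl.get_state()['dq']).max()); print(order.job_done())"
```

```text
0.019138692141493267
the job is handed in; nothing more can be done
None
```

The plate is in the corner against both fences, and the nudging tool stands released and upright back on its mat. I handed the job in at about 32 s of the 67 s allowed; the hand-in reported no verdict.

**What I did:** I pushed the plate with the tool's foot to the far fence, then along it towards the left fence. It turned a few degrees and jammed on that second push. I squared it with a push near its left end, pushed it left again, and finished with a light centred push towards the far fence. The pushes ended with about 3 to 6 N of contact force.

**Last checks:**
- **Plate:** In the wrist image after the last push, the gaps came out at most about 0.2 mm at the left fence. At the far fence they were 0.1 mm and −0.6 mm at the two ends. The angle agreed with the fences to about 0.5°, roughly the limit of measuring by eye. The final top view also shows it tight against both.
- **Clean plate:** The fingertips stayed about 50 mm above the plate throughout, by the arm's own position readings, so only the foot touched it.
- **Tool:** It is within about 1 mm of where it started.
- **Other things:** The press, stub, jar, tweezers, box, driver and mouse look unmoved by eye; I did not measure them again.

No check failed. In the top view the arm hid the nudging tool and driver, so I judged those from the side view.

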